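Charge the graver's air reservoir with the bench hand pump

TASK

On the small bench air pump, first push the black-balled release lever over towards the tank as far as it goes (closed), then with the fingertips press the plunger's knob all the way down and let it come all the way back up, again and again, until the indicator pin stands fully out. Press only on the top of the knob, never grip or pull anything, do not touch the pin, and leave the things around the pump where they are. Finish with the plunger up and the hand clear.

Things in the scene. Friction and masses are not known exactly. Their poses are not given: they have to be found in the camera images.
- pump: Bench air pump, fixed: cream box 130 (x) by 170 (y) mm, top 55 mm high, a lying aluminium tank (top 62 mm high) along its +x side out to x 128 mm. Origin: centre of the underside, on the bench, z up. On top: plunger barrel (42 mm wide, top z 100) at x -20, y +45; lever block (70 by 50, top z 80) at x -12, y -53; pin sleeve (22 wide, top z 67) at x +36, y -8 mm.
- lever (a joint): Release lever, rad: 0 = leaning to the pump's -x side, open (starts at 0 to 0.25); 1.2 = leaning to its +x side (towards the tank), closed, against its stop. It turns about the pump's y axis at x -12, y -53, z 77 mm, stays where it is left and needs about 2 N at its ball.
- lever_tip (a point): Centre of the lever's black ball (26 mm diameter), 55 mm from the lever's pivot on a 10 mm rod; about 122 mm above the bench at either end of its swing, 132 mm in the middle. The ball travels 62 mm towards the pump's +x.
- plunger (a joint): Plunger, m: 0 = up, 0.024 = pressed to its hard stop. A spring returns it: about 4 N to start it, 9 to 10 N at the bottom; a push of 15 N against the stop is enough. Each full stroke (down to the stop, then back up) lifts the pin about 5.5 mm (the first one up to 9 mm); strokes of less than about three quarters lift it less or not at all.
- knob_top (a point): Centre of the flat top of the plunger's black knob, the place to press: a 44 mm disc, 150 mm above the bench when up, 126 mm when pressed. Moves with the plunger.
- knob_rim: The knob's wider rim (52 mm diameter, 10 mm high) below the flat top: its upper face lies 6 mm below the flat top. Not to be gripped. Origin on the plunger's axis 50 mm below the flat top.
- pin (a joint): Indicator pin, m: how far it has come out; starts at 0 to 0.008. Fully out at about 0.0255, more strokes then do nothing. It comes up only by pumping (3 to 5 full strokes) and stays up by friction.
- pin_rod: The indicator pin, origin at the centre of its top: a 10 mm upright steel pin; 69 mm above the bench when in, 94 mm when fully out (14 and 39 mm above the pump's top face). Not to be touched.
- bur_block: Bystander: grey block 45 by 70 by 30 mm with upright burs to 71 mm high. Origin under its centre, as for all bystanders.
- jar: Bystander: small jar, 48 mm wide, 55 mm high.
- handpiece: Bystander: dark handpiece 150 mm long (along its x) on a white cradle, 56 mm high.
- ring_clamp: Bystander: wooden ring clamp, 100 mm long, 24 mm high.
- brush: Bystander: hand brush lying along its x.
- hammer: Bystander: small hammer lying along its x.
- wax_tin: Bystander: flat round tin, 64 mm wide, 30 mm high.

How it is judged:
On the way, in this order (a step that is already met when the one before it is completed fails the run):
1. the release lever is pushed fully over to closed (value of joint lever above 1.1 rad and value of joint plunger below 0.004 m), for 0.1 s.
2. the plunger is pressed down (value of joint plunger above 0.018 m), for 0.02 s.
3. the pin stands fully out (value of joint pin above 0.023 m), for 0.2 s.
At the end, for the whole second after the job is handed in: The pin is out by more than 23 mm of its 25.5 mm, the plunger is back up within 2 mm, the lever is within 0.15 rad of its closed stop, and nothing around the pump has been moved by more than 25 mm (value of joint pin above 0.023 m and value of joint plunger below 0.002 m and value of joint lever above 1.05 rad); the robot touches nothing.
It fails at once if the plunger is pumped before the lever is closed (value of joint plunger above 0.01 m and value of joint lever below 1 rad).
It fails at once if the knob is gripped by its rim or pulled (contact force between the fingers and knob_rim above 3 N or value of joint plunger below -0.002 m).
It fails at once if the indicator pin is touched (contact force between the arm and pin_rod above 1 N).
It fails at once if the indicator pin is touched by the fingers (contact force between the fingers and pin_rod above 1 N).
It fails at once if a thing beside the pump or on the bench is displaced or lifted (distance of any of bur_block, jar, handpiece, ring_clamp, brush, hammer, wax_tin from where it was at the start of the episode above 0.025 m).
It also fails if it takes over 48 s, if anything falls off the work surface, if the arm or the gripper's body presses on something with over 40 N, if the wrist force passes 120 N, or if a joint passes its speed limit or range.

ROBOT

A 6-joint arm with a two-finger parallel gripper is mounted at the origin on the work surface. World frame = base frame: x ahead of the robot, y to its left, z up, the work surface at z = 0. Lengths are in m, angles in rad, forces in N, time in s.
With the tool pointing down it reaches from about 0.35 to 0.975 m from the base axis. Payload 7.1 kg.
Tool frame: the origin (TCP) lies midway between the tips of the shut fingers; the grasp point (between the pads) lies 19 mm behind it; z points along the fingers, y is the line along which they close (so a half turn about z gives the same grasp; the last joint's range is limited). The gripper opens to 88 mm and grips with 3 to 60 N. Pads are 20 mm wide; open, the fingers measure 115 mm over their backs; the gripper's body (75 mm by 178 mm) begins 61 mm behind the grasp point.
Start: joints at [-1.32, 0.423, 1.63, -0, 1.089, -0.019], TCP at [0.167, -0.602, 0.199] pointing down, gripper open.
Joint ranges: [-3, 3], [-0.9, 2.11], [0.09, 2.58], [-1.31, 4.45], [0.11, 2.69], [-2.54, 2.54]. Speed limits (rad/s): [2.39, 2.39, 3.01, 3.14, 3.14, 3.14].

INTERFACE

Orientations are given as a 3x3 rotation matrix whose columns are the frame's x, y, z axes.
In Python, from bench import get_obs, snapshot, camera_params, job_done, look_for, cut_out, landmark_of gives the robot as it stands.
- The arm moves only by the tool send_rows, never from a script. Its argument "deltas" is a list of rows, each a list of 3 entries, a list of its own where there are three numbers: the turn, a rotation vector about the tool's x, y, z in units of 0.15 rad (1.0 is 0.15 rad), then the shift along the tool's x, y, z in units of 30 mm (1.0 is 30 mm), then the gripper command: -1 is fully open, 1 is shut, values between are in proportion. A call has 1 to 12 rows; each row shifts and turns the commanded pose from where the row before left it, along the tool's axes as they then stand; what a row does not reach is not made up. A row lasts 1/10 s, in which the tool goes at most 50 mm and 8.59 degrees, less where a joint would pass 70% of its speed; a pose out of reach is approached as far as the arm can. A call with a number of a shift or a turn outside -1 to 1 is refused whole. A call with a gripper value outside its range is refused whole. The fingers move at their own pace and stop on an object; "newtons" is the grip in N (left out, the last holds). Time passes only in rows, so rows that do not move let the fingers close. It gives the time, the measured TCP pose, the force, the opening and the grip force at its end, in the units of the state.
- get_obs(): the state, without advancing time (a new reading comes with each control period).
- snapshot(name): name is "scene" or "top" or "wrist"; returns (picture, depth): 420x560x3 uint8, blue, green, red; 420x560 float32, m along the optical axis (not along the pixel's ray), 0 where there is no reading.
- camera_params(name): a dict with "fx", "fy", "cx", "cy" (pixels), "view" (4x4, takes a point from world to camera coordinates); the wrist camera has in their place "tool_from_camera" (4x4, takes a point from camera to tool coordinates, whose origin is the TCP and whose axes are the flange's). Camera axes: x right, y down, z forward; pixel columns grow to the right and rows downward; lengths in m; the calibration is good to about 2 mm. A picture is of the moment at which its call begins: read the wrist's pose just before it. camera_params takes no time and is no camera call.
- job_done(): hands the job in; it is judged then, once.
Trained networks look in the newest picture that a camera, given by its name, has taken for a name from the list of things; names that differ only in an ending like _2 or _b are one class to them, and where a whole thing is asked for, a point or a joint stands for the part that bears it (a point fixed in the world has none). Each returns a list of dicts, best first, with "score" (0 to 1); they miss things now and then, are a little off and sometimes report something else, mostly with a low value. They report only what shows in the picture. A call takes as long as a camera call.
- look_for(camera, name): "rect" ([left, top, right, bottom] in pixels, round what is visible of it).
- cut_out(camera, name): "pixels" (420x560 bool, what is visible of it) and "rect" ([left, top, right, bottom] in pixels, round what is visible of it).
- landmark_of(camera, name): "at" ([column, row] in pixels: a listed point, or the origin of a listed thing).
The state is a dict: "clock": time; "q": joint angles; "joint_vel": joint speeds; "tau": joint torques, N m; "tool_pos": TCP position; "ee_rot": TCP orientation; "ft_force": force on the tool from outside, world axes, zero at the start; "moment": the same for the moment, N m; "opening": finger opening in m; "grasp_force": force on a finger pad.
Only numpy, scipy, OpenCV 4.12 (cv2) and the standard library are available. Lean on these libraries where they do the work, as an engineer would, in place of code of your own. Each camera call takes 0.05 s, during which the arm holds its last target. There are 200 camera calls.

## Working session

There is one attempt and no reset: what is moved stays moved. The work goes in short steps, Python scripts to look and compute and a tool call to move; the robot and the scene stay as the last step left them, time stands still between calls to the robot, and variables do not carry over. Pictures are saved under pics/ and viewed, at most 10 in all, crops included, and the job is handed in when it is done.

Besides the shell and the picture viewer there is one more tool, called as a command line: name --argument value ..., lists and objects as JSON in quotes. send_rows: Moves the arm, as the interface text tells. Shifts and turns lie within -1 to 1; 1 stands for 30 mm of shift or 0.15 rad of turn. Its arguments: {"type":"object","properties":{"deltas":{"type":"array"},"newtons":{"type":"number"}},"required":["deltas"]}

```bash
mkdir -p pics
cat > h.py <<'E'
import numpy as np, cv2
from bench import *
def world(cam,uv,depth,r=2,d=None):
    p=camera_params(cam);u,v=uv
    if d is None:
        w=depth[max(0,int(v)-r):int(v)+r+1,max(0,int(u)-r):int(u)+r+1];w=w[w>0];d=np.median(w)
    c=np.array([(u-p['cx'])/p['fx']*d,(v-p['cy'])/p['fy']*d,d,1])
    return (np.linalg.inv(p['view'])@c)[:3]
def at_z(cam,uv,z):
    a=world(cam,uv,None,d=.1);b=world(cam,uv,None,d=1.);return a+(b-a)*(z-a[2])/(b[2]-a[2])
E
python3 - <<'E'
from h import *
np.set_printoptions(precision=3,suppress=True)
o=get_obs();print(o['clock'],o['tool_pos'],o['ee_rot'],o['opening'])
for c in ['scene','top']:
    im,d=snapshot(c);cv2.imwrite(f'pics/{c}1.png',im)
    for n in ['lever_tip','knob_top','pump','pin_rod']:
        for L in landmark_of(c,n)[:2]:
            z={'lever_tip':.122,'knob_top':.15,'pump':0,'pin_rod':.071}[n]
            print(c,n,L['score'],L['at'],world(c,L['at'],d),at_z(c,L['at'],z))
E
```

```text
0.0 [ 0.166 -0.602  0.198] [[ 0.964  0.267 -0.   ]
 [ 0.267 -0.964  0.002]
 [ 0.    -0.002 -1.   ]] 0.0878941976549392
scene lever_tip 0.5 [294.1, 196.5] [0.509 0.031 0.131] [0.5   0.032 0.122]
scene lever_tip 0.4 [401.6, 259.7] [0.683 0.362 0.026] [0.757 0.326 0.122]
scene knob_top 0.69 [326.8, 201.8] [0.551 0.131 0.148] [0.553 0.131 0.15 ]
scene pump 0.75 [308.7, 235.7] [0.609 0.077 0.054] [0.562 0.082 0.   ]
top lever_tip 0.56 [255.3, 230.9] [0.503 0.038 0.135] [0.505 0.038 0.122]
top knob_top 0.66 [213.5, 217.0] [0.541 0.135 0.15 ] [0.541 0.135 0.15 ]
top pump 0.8 [241.9, 224.1] [0.539 0.074 0.055] [0.55  0.078 0.   ]
```

Run:
```python
import cv2
im=cv2.imread('pics/top1.png');cv2.imwrite('pics/t1c.png',cv2.resize(im[120:330,110:390],None,fx=2.8,fy=2.8,interpolation=cv2.INTER_CUBIC))
```

```text
(no output)
```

View pics/t1c.png

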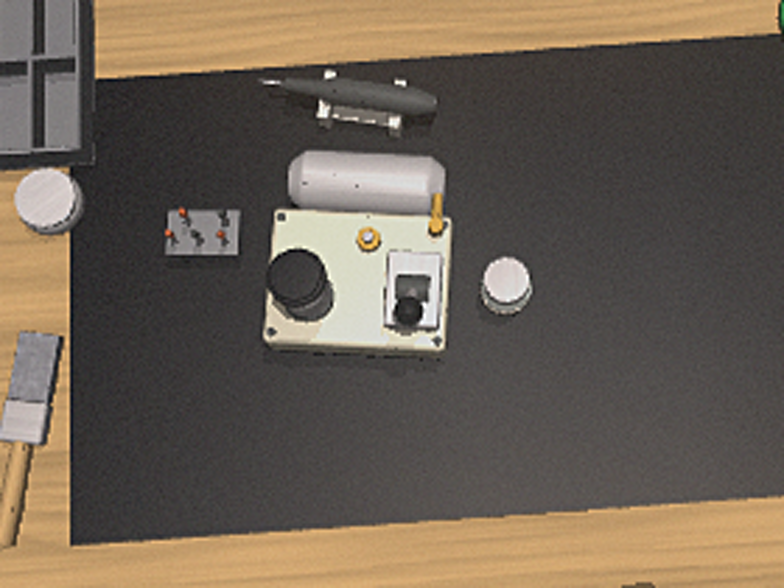

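View pics/scene1.png

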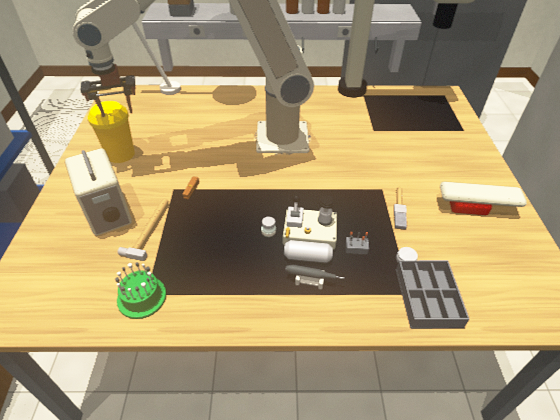

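The top view has +x up and +y left. The knob is at crop (298,275), the ball at (408,310) and the pin sleeve at (368,238). The lever leans to -x (open), and the tank is on the +x side. I'll fit the pump's yaw from the depth image.

Run:
```python
from h import *
np.set_printoptions(precision=4,suppress=True)
im,d=snapshot('top');p=camera_params('top')
v,u=np.mgrid[0:420,0:560];C=np.stack([(u-p['cx'])/p['fx']*d,(v-p['cy'])/p['fy']*d,d,np.ones_like(d)],-1)
W=(C@np.linalg.inv(p['view']).T)[...,:3]
m=(d>0)&(abs(W[...,0]-.55)<.15)&(abs(W[...,1]-.08)<.15)
s=m&(abs(W[...,2]-.055)<.005)&(W[...,0]<.62)
print(s.sum(),cv2.minAreaRect(W[s][:,:2].astype(np.float32)*1000))
k=m&(W[...,2]>.143)&(W[...,1]>.1);P=W[k];print('knob',k.sum(),P.mean(0),P.min(0),P.max(0))
b=m&(W[...,2]>.112)&(W[...,1]<.08);P=W[b];print('ball',b.sum(),P.mean(0),P.min(0),P.max(0))
b=m&(abs(W[...,2]-.08)<.004)&(W[...,1]<.08);P=W[b];print('block',b.sum(),P.mean(0),P.min(0),P.max(0),cv2.minAreaRect(P[:,:2].astype(np.float32)*1000))
```

```text
2111 ((552.8826904296875, 49.315391540527344), (239.9770050048828, 138.95677185058594), 83.492919921875)
knob 304 [0.5378 0.1315 0.1493] [0.5143 0.1079 0.1431] [0.5621 0.157  0.1569]
ball 87 [0.5041 0.0372 0.1325] [0.4935 0.0261 0.1232] [0.5171 0.0485 0.1389]
block 337 [0.541  0.0309 0.0799] [0.4988 0.0034 0.076 ] [0.6222 0.0722 0.0839] ((562.031005859375, 40.21458053588867), (66.95977020263672, 124.17385864257812), 86.41463470458984)
```

send_rows --deltas '[[[0, 0, 0.65], [0, 0, -0.9], 1], [[0, 0, 0.65], [0, 0, -0.9], 1], [[0, 0, 0.65], [0, 0, -0.9], 1], [[0, 0, 0.65], [0, 0, -0.6], 1], [[0, 0, 0], [0.31, -0.94, 0], 1], [[0, 0, 0], [0.31, -0.94, 0], 1], [[0, 0, 0], [0.31, -0.94, 0], 1], [[0, 0, 0], [0.31, -0.94, 0], 1], [[0, 0, 0], [0.31, -0.94, 0], 1], [[0, 0, 0], [0.31, -0.94, 0], 1], [[0, 0, 0], [0.31, -0.94, 0], 1], [[0, 0, 0], [0.31, -0.94, 0], 1]]' --newtons 10

```text
clock: 1.75
tool_pos: [0.2679, -0.3862, 0.2982]
ee_rot: [[0.993, -0.12, 0.0], [-0.12, -0.993, -0.0], [0.0, 0.0, -1.0]]
ft_force: [0.7, -0.2, -0.5]
opening: 0.0003
grasp_force: 0.0
```

send_rows --deltas '[[[0, 0, 0], [0.31, -0.94, 0], 1], [[0, 0, 0], [0.31, -0.94, 0], 1], [[0, 0, 0], [0.31, -0.94, 0], 1], [[0, 0, 0], [0.31, -0.94, 0], 1], [[0, 0, 0], [0.31, -0.94, 0], 1], [[0, 0, 0], [0.31, -0.94, 0], 1], [[0, 0, 0], [0.31, -0.94, 0], 1], [[0, 0, 0], [0.31, -0.94, 0], 1], [[0, 0, 0], [0.31, -0.94, 0], 1], [[0, 0, 0], [0.31, -0.94, 0], 1], [[0, 0, 0], [0.31, -0.94, 0], 1]]'

```text
clock: 2.85
tool_pos: [0.4067, -0.0905, 0.2983]
ee_rot: [[0.993, -0.12, 0.001], [-0.12, -0.993, -0.0], [0.001, 0.0, -1.0]]
ft_force: [0.4, 0.7, -0.7]
opening: 0.0006
grasp_force: 0.0
```

send_rows --deltas '[[[0, 0, 0], [0.2, -0.9, 0], 1], [[0, 0, 0], [0, 0, 0], 1], [[0, 0, 0], [0, 0, 0], 1]]'

```text
clock: 3.15
tool_pos: [0.4154, -0.0653, 0.2981]
ee_rot: [[0.993, -0.118, -0.0], [-0.118, -0.993, -0.0], [-0.0, 0.0, -1.0]]
ft_force: [-0.1, 0.2, 1.0]
opening: 0.0006
grasp_force: 0.0
```

```bash
cat >> h.py <<'E'
def wristW(uv,d):
    o=get_obs();p=camera_params('wrist');u,v=uv
    T=np.eye(4);T[:3,:3]=o['ee_rot'];T[:3,3]=o['tool_pos']
    c=np.array([(u-p['cx'])/p['fx']*d,(v-p['cy'])/p['fy']*d,d,1]);return (T@p['tool_from_camera']@c)[:3]
E
python3 - <<'E'
from h import *
np.set_printoptions(precision=4,suppress=True)
im,d=snapshot('wrist');cv2.imwrite('pics/w1.png',im)
print(camera_params('wrist')['tool_from_camera'])
for n in ['lever_tip','knob_top','pin_rod','pump']:
    for L in landmark_of('wrist',n)[:1]:
        u,v=map(int,L['at']);w=d[max(0,v-3):v+4,max(0,u-3):u+4];print(n,L,wristW((u,v),np.median(w[w>0])))
E
```

```text
[[ 0.0003 -0.9659 -0.2588  0.0708]
 [ 1.      0.0001  0.0005 -0.0002]
 [-0.0005 -0.2588  0.9659 -0.1842]
 [ 0.      0.      0.      1.    ]]
lever_tip {'at': [168.6, 107.7], 'score': 0.78} [0.5076 0.0348 0.1346]
knob_top {'at': [54.0, 83.1], 'score': 0.66} [0.5395 0.1278 0.1487]
pin_rod {'at': [136.6, 34.6], 'score': 0.42} [0.5892 0.0722 0.0732]
pump {'at': [155.8, 75.1], 'score': 0.6} [0.5495 0.0675 0.0536]
```

View pics/w1.png

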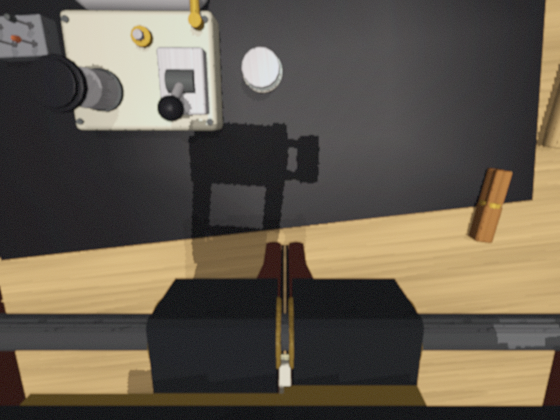

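The wrist view shows the box square to the image, with the ball at (171,107) and the knob at (55,83). Both agree with the top camera. Next I move beside the ball on its -x side and go down.

send_rows --deltas '[[[0, 0, 0], [0.32, -0.93, 0], 1], [[0, 0, 0], [0.32, -0.93, 0], 1], [[0, 0, 0], [0.32, -0.93, 0], 1], [[0, 0, 0], [0.3, -0.93, 0], 1], [[0, 0, 0], [0, 0, 0.9], 1], [[0, 0, 0], [0, 0, 0.9], 1], [[0, 0, 0], [0, 0, 0.9], 1], [[0, 0, 0], [0, 0, 0.9], 1], [[0, 0, 0], [0, 0, 0.9], 1], [[0, 0, 0], [0, 0, 0.9], 1], [[0, 0, 0], [0, 0, 0.6], 1], [[0, 0, 0], [0, 0, 0], 1]]'

```text
clock: 4.6
tool_pos: [0.4646, 0.04, 0.116]
ee_rot: [[0.993, -0.121, -0.005], [-0.121, -0.993, -0.0], [-0.005, 0.001, -1.0]]
ft_force: [0.1, -0.4, -0.4]
opening: 0.0004
grasp_force: 0.0
```

send_rows --deltas '[[[0, 0, 0], [0.3, 0, 0], 1], [[0, 0, 0], [0.3, 0, 0], 1], [[0, 0, 0], [0.3, 0, 0], 1], [[0, 0, 0], [0.3, 0, 0], 1], [[0, 0, 0], [0.3, 0, 0], 1], [[0, 0, 0], [0.3, 0, 0], 1], [[0, 0, 0], [0.2, 0, 0], 1], [[0, 0, 0], [0.2, 0, 0], 1], [[0, 0, 0], [0.1, 0, 0], 1]]'

```text
clock: 5.5
tool_pos: [0.5354, 0.0324, 0.118]
ee_rot: [[0.993, -0.12, 0.0], [-0.12, -0.993, 0.0], [0.0, -0.0, -1.0]]
ft_force: [-0.1, -0.0, 0.5]
opening: 0.0005
grasp_force: 0.0
```

send_rows --deltas '[[[0, 0, 0], [0.1, 0, 0], 1], [[0, 0, 0], [0.1, 0, 0], 1]]'

```text
clock: 5.7
tool_pos: [0.5408, 0.0317, 0.118]
ee_rot: [[0.993, -0.12, -0.0], [-0.12, -0.993, -0.0], [-0.0, 0.0, -1.0]]
ft_force: [0.3, 0.8, -0.6]
opening: 0.0004
grasp_force: 0.0
```

Run:
```python
from h import *
np.set_printoptions(precision=4,suppress=True)
im,d=snapshot('wrist');cv2.imwrite('pics/w2.png',im)
for L in landmark_of('wrist','lever_tip')[:2]:
    u,v=map(int,L['at']);w=d[max(0,v-3):v+4,max(0,u-3):u+4];print(L,wristW((u,v),np.median(w[w>0])))
```

```text
{'at': [279.3, 304.0], 'score': 0.39} [0.5727 0.0293 0.2346]
```

View pics/w2.png

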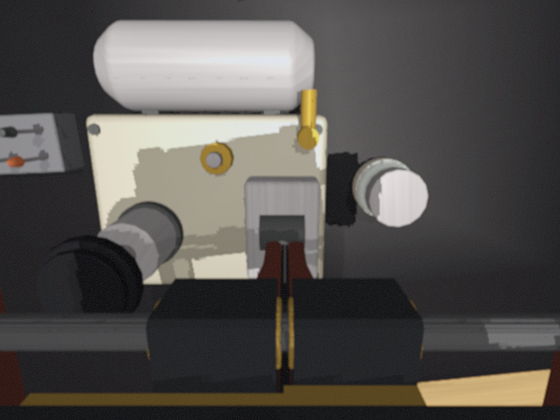

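Run:
```python
from h import *
np.set_printoptions(precision=4,suppress=True)
a,d=snapshot('scene');print(landmark_of('scene','lever_tip')[:2])
b,d=snapshot('top');print(landmark_of('top','lever_tip')[:2])
f=lambda i,r,c:cv2.resize(i[r:r+100,c:c+133],(532,400),interpolation=cv2.INTER_CUBIC)
cv2.imwrite('pics/c3.png',np.hstack([f(a,160,240),f(b,180,190)])[:, :1064]);x=cv2.imread('pics/c3.png');cv2.imwrite('pics/c3.png',cv2.resize(x,(800,300)))
```

```text
[{'at': [294.1, 197.7], 'score': 0.5}]
[]
```

View pics/c3.png

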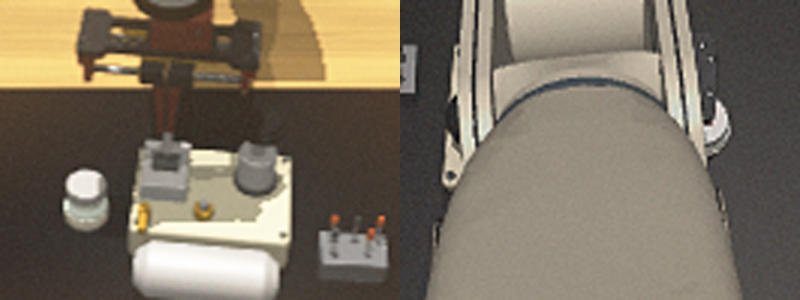

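The ball isn't visible ahead of the fingers, so I'll lift straight up and look again.

send_rows --deltas '[[[0, 0, 0], [0, 0, -0.5], 1], [[0, 0, 0], [0, 0, -0.8], 1], [[0, 0, 0], [0, 0, -0.8], 1], [[0, 0, 0], [0, 0, -0.8], 1], [[0, 0, 0], [-1, 0, -0.6], 1], [[0, 0, 0], [-1, 0, 0], 1], [[0, 0, 0], [-1, 0, 0], 1], [[0, 0, 0], [-0.5, 0, 0], 1], [[0, 0, 0], [0, 0, 0], 1]]'

```text
clock: 6.9
tool_pos: [0.4352, 0.0445, 0.2232]
ee_rot: [[0.993, -0.119, -0.0], [-0.119, -0.993, -0.0], [-0.0, 0.0, -1.0]]
ft_force: [-0.2, 0.0, 0.1]
opening: 0.0008
grasp_force: 0.0
```

Run:
```python
from h import *
np.set_printoptions(precision=4,suppress=True)
print(get_obs()['tool_pos'])
im,d=snapshot('wrist');cv2.imwrite('pics/w4.png',im)
for n in ['lever_tip','knob_top','pin_rod']:
  for L in landmark_of('wrist',n)[:2]:
    u,v=map(int,L['at']);w=d[max(0,v-3):v+4,max(0,u-3):u+4];print(n,L,wristW((u,v),np.median(w[w>0])))
```

```text
[0.4352 0.0445 0.2232]
lever_tip {'at': [281.7, 112.3], 'score': 0.84} [0.5118 0.0382 0.1351]
knob_top {'at': [148.7, 85.3], 'score': 0.74} [0.5411 0.1282 0.1489]
pin_rod {'at': [229.2, 21.6], 'score': 0.57} [0.5934 0.0739 0.0737]
pin_rod {'at': [87.4, 34.4], 'score': 0.35} [0.6099 0.2196 0.0301]
```

View pics/w4.png

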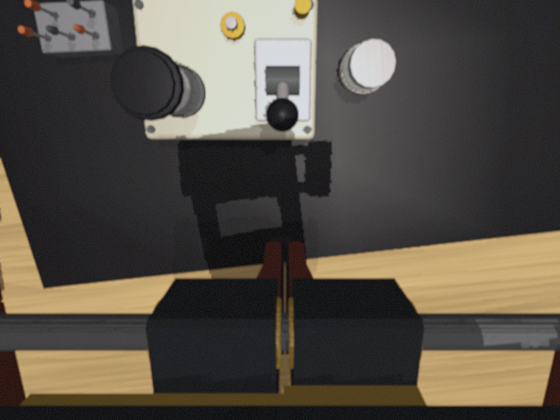

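Run:
```python
from h import *
np.set_printoptions(precision=4,suppress=True)
im,d=snapshot('wrist');p=camera_params('wrist');print(p['fx'],p['cx'],p['cy'])
for u in (272,294):
  for v in (240,243,246,250,256,264,275):
    z=d[v,u];c=np.array([(u-p['cx'])/p['fx']*z,(v-p['cy'])/p['fy']*z,z,1]);print(u,v,z,(p['tool_from_camera']@c)[:3])
# TCP projection
t=np.linalg.inv(p['tool_from_camera'])@np.array([0,0,0,1]);print(p['fx']*t[0]/t[2]+p['cx'],p['fy']*t[1]/t[2]+p['cy'])
```

```text
349.21817792335537 284.4344349721511 210.15435473569752
272 240 0.43313795 [-0.0771 -0.0154  0.2246]
272 243 0.16942997 [ 0.0115 -0.0062 -0.0246]
272 246 0.165811 [ 0.0114 -0.0061 -0.0284]
272 250 0.16095018 [ 0.0114 -0.0059 -0.0335]
272 256 0.15399516 [ 0.0114 -0.0056 -0.0407]
272 264 0.14555012 [ 0.0114 -0.0053 -0.0494]
272 275 0.13530475 [ 0.0115 -0.005  -0.06  ]
294 240 0.43420702 [-0.0775  0.0119  0.2256]
294 243 0.17044146 [ 0.0112  0.0045 -0.0237]
294 246 0.16681227 [ 0.0111  0.0044 -0.0275]
294 250 0.16074145 [ 0.0114  0.0043 -0.0337]
294 256 0.15361103 [ 0.0115  0.0041 -0.041 ]
294 264 0.1462421 [ 0.0111  0.0038 -0.0487]
294 275 0.13658854 [ 0.0109  0.0036 -0.0588]
284.66867071419 246.97224867113022
```

Depth shows the visible finger ends sit about 23 mm short of the nominal TCP. That means the first push passed over the ball. I'll repeat it 24 mm lower, with the TCP at 0.092, still above the block top.

send_rows --deltas '[[[0, 0, 0], [0.8, 0, 0], 1], [[0, 0, 0], [0, 0, 0.8], 1], [[0, 0, 0], [0, 0, 0.9], 1], [[0, 0, 0], [0, 0, 0.9], 1], [[0, 0, 0], [0, 0, 0.9], 1], [[0, 0, 0], [0, 0, 0.85], 1], [[0, 0, 0], [0, 0, 0], 1], [[0, 0, 0], [0.3, 0, 0], 1], [[0, 0, 0], [0.3, 0, 0], 1], [[0, 0, 0], [0.3, 0, 0], 1], [[0, 0, 0], [0.2, 0, 0], 1], [[0, 0, 0], [0.2, 0, 0], 1]]'

```text
clock: 8.35
tool_pos: [0.5, 0.0367, 0.0932]
ee_rot: [[0.993, -0.12, 0.001], [-0.12, -0.993, 0.0], [0.001, -0.0, -1.0]]
ft_force: [-3.6, 0.8, 1.2]
opening: 0.0006
grasp_force: 1.0
```

send_rows --deltas '[[[0, 0, 0], [0.2, 0, 0], 1], [[0, 0, 0], [0.2, 0, 0], 1], [[0, 0, 0], [0.2, 0, 0], 1], [[0, 0, 0], [0.2, 0, 0], 1], [[0, 0, 0], [0.2, 0, 0], 1]]'

```text
clock: 8.85
tool_pos: [0.5294, 0.0331, 0.0925]
ee_rot: [[0.993, -0.12, -0.0], [-0.12, -0.993, 0.0], [-0.0, -0.0, -1.0]]
ft_force: [-1.3, 0.6, -1.1]
opening: 0.0001
grasp_force: 0.7
```

The fingers are now in contact. I'll keep going to the stop.

send_rows --deltas '[[[0, 0, 0], [0.2, 0, 0], 1], [[0, 0, 0], [0.2, 0, 0], 1], [[0, 0, 0], [0.1, 0, 0], 1]]'

```text
clock: 9.15
tool_pos: [0.5431, 0.0314, 0.0922]
ee_rot: [[0.993, -0.12, -0.003], [-0.12, -0.993, 0.0], [-0.003, 0.0, -1.0]]
ft_force: [-8.8, 2.6, 5.8]
opening: 0.0004
grasp_force: 4.8
```

send_rows --deltas '[[[0, 0, 0], [0.1, 0, 0], 1], [[0, 0, 0], [0.1, 0, 0], 1]]'

```text
clock: 9.35
tool_pos: [0.5434, 0.0313, 0.0917]
ee_rot: [[0.993, -0.12, -0.014], [-0.12, -0.993, 0.001], [-0.014, 0.001, -1.0]]
ft_force: [-26.2, 5.7, 18.8]
opening: 0.0004
grasp_force: 13.3
```

The force rise at x 0.543, where I predicted the stop, means the lever is at its stop. I back off, lift, and go above the knob.

send_rows --deltas '[[[0, 0, 0], [-0.4, 0, 0], 1], [[0, 0, 0], [-0.5, 0, 0], 1], [[0, 0, 0], [0, 0, -0.8], 1], [[0, 0, 0], [0, 0, -0.9], 1], [[0, 0, 0], [0, 0, -0.9], 1], [[0, 0, 0], [0, 0, -0.9], 1], [[0, 0, 0], [0.1, -0.8, 0], 1], [[0, 0, 0], [0.1, -0.9, 0], 1], [[0, 0, 0], [0.1, -0.9, 0], 1], [[0, 0, 0], [0.1, -0.7, 0], 1], [[0, 0, 0], [0, 0, 0], 1]]'

```text
clock: 10.45
tool_pos: [0.548, 0.1328, 0.198]
ee_rot: [[0.993, -0.118, 0.002], [-0.118, -0.993, 0.001], [0.002, -0.001, -1.0]]
ft_force: [-0.3, -0.9, 0.8]
opening: 0.0008
grasp_force: 0.0
```

Run:
```python
from h import *
np.set_printoptions(precision=4,suppress=True)
print(get_obs()['tool_pos'])
im,d=snapshot('wrist');cv2.imwrite('pics/w5.png',im)
for n in ['lever_tip','knob_top','pin_rod']:
  for L in landmark_of('wrist',n)[:2]:
    u,v=map(int,L['at']);w=d[max(0,v-3):v+4,max(0,u-3):u+4];print(n,L,wristW((u,v),np.median(w[w>0])))
```

```text
[0.548  0.1328 0.198 ]
lever_tip {'at': [416.0, 170.3], 'score': 0.72} [0.5692 0.0329 0.1319]
pin_rod {'at': [347.8, 142.2], 'score': 0.49} [0.5891 0.0701 0.073 ]
```

View pics/w5.png

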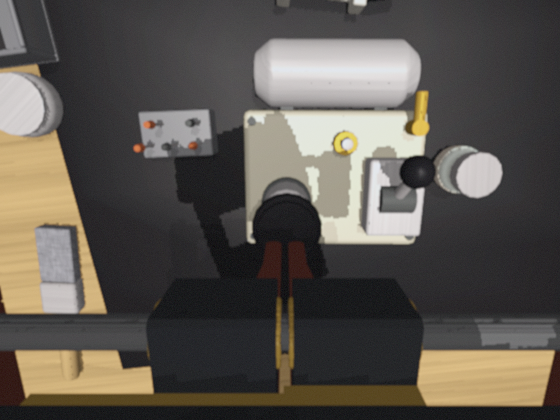

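The lever is closed: the ball is at (417,171), world (0.569, 0.033), as predicted. Next I centre on the knob and feel down for contact.

send_rows --deltas '[[[0, 0, 0], [-0.27, 0.1, 0.5], 1], [[0, 0, 0], [0, 0, 0.7], 1], [[0, 0, 0], [0, 0, 0.7], 1], [[0, 0, 0], [0, 0, 0.2], 1], [[0, 0, 0], [0, 0, 0.2], 1]]'

```text
clock: 11.15
tool_pos: [0.5384, 0.128, 0.1284]
ee_rot: [[0.993, -0.121, -0.0], [-0.121, -0.993, -0.0], [-0.0, 0.0, -1.0]]
ft_force: [-0.6, -0.5, -0.1]
opening: 0.0006
grasp_force: 0.0
```

send_rows --deltas '[[[0, 0, 0], [0, 0, 0.2], 1]]'

```text
clock: 11.25
tool_pos: [0.5388, 0.1282, 0.1231]
ee_rot: [[0.993, -0.12, 0.001], [-0.12, -0.993, -0.0], [0.001, 0.0, -1.0]]
ft_force: [-1.8, -2.1, 5.3]
opening: 0.0006
grasp_force: 2.6
```

send_rows --deltas '[[[0, 0, 0], [0, 0, 0.2], 1]]'

```text
clock: 11.35
tool_pos: [0.5388, 0.1283, 0.1173]
ee_rot: [[0.993, -0.12, 0.001], [-0.12, -0.993, -0.0], [0.001, 0.0, -1.0]]
ft_force: [-2.9, -2.8, 5.9]
opening: 0.0009
grasp_force: 3.2
```

send_rows --deltas '[[[0, 0, 0], [0, 0, 0.2], 1], [[0, 0, 0], [0, 0, 0.2], 1], [[0, 0, 0], [0, 0, 0.1], 1]]'

```text
clock: 11.65
tool_pos: [0.5389, 0.1283, 0.1025]
ee_rot: [[0.993, -0.12, 0.001], [-0.12, -0.993, -0.001], [0.001, 0.0, -1.0]]
ft_force: [-5.1, -5.4, 33.5]
opening: 0.0001
grasp_force: 17.7
```

send_rows --deltas '[[[0, 0, 0], [0, 0, 0.06], 1], [[0, 0, 0], [0, 0, 0], 1]]'

```text
clock: 11.85
tool_pos: [0.5389, 0.1283, 0.1026]
ee_rot: [[0.993, -0.12, 0.001], [-0.12, -0.993, -0.001], [0.001, 0.0, -1.0]]
ft_force: [-9.0, -4.5, 23.3]
opening: 0.0004
grasp_force: 12.1
```

The plunger is at its hard stop at TCP 0.1025. I'll cycle full strokes from here.

send_rows --deltas '[[[0, 0, 0], [0, 0, -0.5], 1], [[0, 0, 0], [0, 0, -0.5], 1], [[0, 0, 0], [0, 0, -0.1], 1], [[0, 0, 0], [0, 0, 0], 1], [[0, 0, 0], [0, 0, 0], 1], [[0, 0, 0], [0, 0, 0.3], 1], [[0, 0, 0], [0, 0, 0.3], 1], [[0, 0, 0], [0, 0, 0.3], 1], [[0, 0, 0], [0, 0, 0.2], 1], [[0, 0, 0], [0, 0, 0], 1]]'

```text
clock: 12.85
tool_pos: [0.5392, 0.1289, 0.1024]
ee_rot: [[0.993, -0.12, 0.001], [-0.12, -0.993, 0.0], [0.001, -0.0, -1.0]]
ft_force: [-10.4, -3.1, 38.6]
opening: 0.0004
grasp_force: 19.0
```

send_rows --deltas '[[[0, 0, 0], [0, 0, -0.5], 1], [[0, 0, 0], [0, 0, -0.5], 1], [[0, 0, 0], [0, 0, -0.1], 1], [[0, 0, 0], [0, 0, 0], 1], [[0, 0, 0], [0, 0, 0], 1], [[0, 0, 0], [0, 0, 0.3], 1], [[0, 0, 0], [0, 0, 0.3], 1], [[0, 0, 0], [0, 0, 0.3], 1], [[0, 0, 0], [0, 0, 0.17], 1], [[0, 0, 0], [0, 0, 0], 1]]'

```text
clock: 13.85
tool_pos: [0.5387, 0.1288, 0.1025]
ee_rot: [[0.993, -0.12, 0.0], [-0.12, -0.993, -0.0], [0.0, -0.0, -1.0]]
ft_force: [-9.1, -1.9, 30.9]
opening: 0.0004
grasp_force: 15.5
```

send_rows --deltas '[[[0, 0, 0], [0, 0, -0.5], 1], [[0, 0, 0], [0, 0, -0.5], 1], [[0, 0, 0], [0, 0, -0.1], 1], [[0, 0, 0], [0, 0, 0], 1], [[0, 0, 0], [0, 0, 0], 1], [[0, 0, 0], [0, 0, 0.3], 1], [[0, 0, 0], [0, 0, 0.3], 1], [[0, 0, 0], [0, 0, 0.3], 1], [[0, 0, 0], [0, 0, 0.2], 1], [[0, 0, 0], [0, 0, 0], 1]]'

```text
clock: 14.85
tool_pos: [0.5388, 0.1288, 0.1025]
ee_rot: [[0.993, -0.12, 0.0], [-0.12, -0.993, 0.0], [0.0, -0.0, -1.0]]
ft_force: [-8.9, -2.3, 30.7]
opening: 0.0003
grasp_force: 15.3
```

send_rows --deltas '[[[0, 0, 0], [0, 0, -0.5], 1], [[0, 0, 0], [0, 0, -0.5], 1], [[0, 0, 0], [0, 0, -0.1], 1], [[0, 0, 0], [0, 0, 0], 1], [[0, 0, 0], [0, 0, 0], 1], [[0, 0, 0], [0, 0, 0.3], 1], [[0, 0, 0], [0, 0, 0.3], 1], [[0, 0, 0], [0, 0, 0.3], 1], [[0, 0, 0], [0, 0, 0.2], 1], [[0, 0, 0], [0, 0, 0], 1]]'

```text
clock: 15.85
tool_pos: [0.5388, 0.1288, 0.1025]
ee_rot: [[0.993, -0.12, 0.0], [-0.12, -0.993, 0.0], [0.0, -0.0, -1.0]]
ft_force: [-8.1, -2.2, 30.7]
opening: 0.0006
grasp_force: 15.3
```

send_rows --deltas '[[[0, 0, 0], [0, 0, -0.5], 1], [[0, 0, 0], [0, 0, -0.5], 1], [[0, 0, 0], [0, 0, -0.7], 1], [[0, 0, 0], [0, 0, -0.7], 1], [[0, 0, 0], [0, 0, -0.7], 1], [[0, 0, 0], [0, 0, 0], 1], [[0, 0, 0], [0, 0, 0], 1]]'

```text
clock: 16.55
tool_pos: [0.5379, 0.1286, 0.1925]
ee_rot: [[0.993, -0.12, -0.001], [-0.12, -0.993, -0.0], [-0.001, 0.0, -1.0]]
ft_force: [0.3, 0.0, 0.0]
opening: 0.0003
grasp_force: 0.0
```

Run:
```python
from h import *
np.set_printoptions(precision=4,suppress=True)
print(get_obs()['tool_pos'])
im,d=snapshot('wrist');cv2.imwrite('pics/w6.png',im)
for n in ['lever_tip','knob_top','pin_rod']:
  for L in landmark_of('wrist',n)[:1]:
    u,v=map(int,L['at']);w=d[v-2:v+3,u-2:u+3];print(n,L,wristW((u,v),np.median(w[w>0])));print(d[v-4:v+5:2,u-8:u+9:2])
```

```text
[0.5379 0.1286 0.1925]
lever_tip {'at': [411.0, 159.6], 'score': 0.58} [0.5685 0.036  0.1317]
[[0.2468 0.2456 0.2443 0.2453 0.2421 0.2427 0.2408 0.242  0.2421]
 [0.2473 0.2452 0.2443 0.2434 0.2429 0.2431 0.243  0.2413 0.242 ]
 [0.2468 0.2463 0.2454 0.2435 0.2429 0.2429 0.2419 0.2404 0.2426]
 [0.248  0.2454 0.2455 0.2443 0.2436 0.2432 0.     0.2427 0.2432]
 [0.2487 0.2462 0.246  0.2442 0.2422 0.2434 0.2429 0.242  0.2427]]
knob_top {'at': [282.7, 221.3], 'score': 0.98} [0.5394 0.13   0.1479]
[[0.2369 0.2383 0.2382 0.238  0.2375 0.2366 0.238  0.2376 0.2371]
 [0.2373 0.2381 0.2379 0.2375 0.2372 0.2374 0.2387 0.2387 0.2379]
 [0.2382 0.2374 0.2387 0.239  0.2386 0.2378 0.2381 0.2373 0.2371]
 [0.2385 0.239  0.2394 0.2378 0.2387 0.2378 0.2385 0.2375 0.239 ]
 [0.2384 0.2384 0.2396 0.2385 0.2395 0.2382 0.2382 0.2393 0.2392]]
pin_rod {'at': [343.5, 132.7], 'score': 0.77} [0.5902 0.0753 0.0919]
[[0.3036 0.3026 0.2933 0.2856 0.2794 0.277  0.2762 0.2807 0.3024]
 [0.3036 0.2966 0.2872 0.2801 0.2783 0.2772 0.2761 0.2774 0.2779]
 [0.3027 0.2928 0.2819 0.278  0.2776 0.2782 0.2768 0.2777 0.2773]
 [0.3041 0.2944 0.2836 0.2779 0.2789 0.2786 0.2781 0.2782 0.2776]
 [0.3054 0.2996 0.2832 0.2785 0.2766 0.2776 0.279  0.2777 0.2783]]
```

View pics/w6.png

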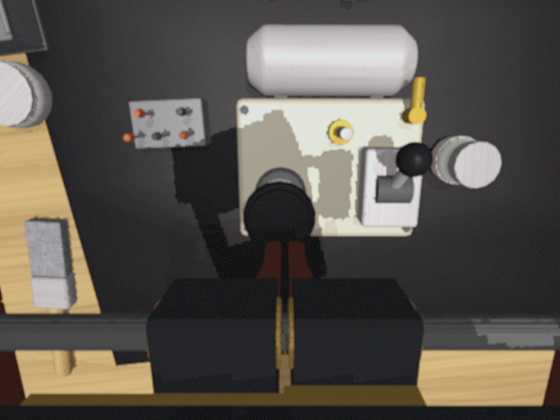

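The pin, at (345,133), reads 92 mm high. The knob reads 2 mm low by the same measure, so the pin is about 94 mm and fully out. There is time left, so I'll add two strokes for safety.

send_rows --deltas '[[[0, 0, 0], [0, 0, 0.7], 1], [[0, 0, 0], [0, 0, 0.7], 1], [[0, 0, 0], [0, 0, 0.6], 1], [[0, 0, 0], [0, 0, 0.3], 1], [[0, 0, 0], [0, 0, 0.3], 1], [[0, 0, 0], [0, 0, 0.3], 1], [[0, 0, 0], [0, 0, 0.15], 1], [[0, 0, 0], [0, 0, 0], 1]]'

```text
clock: 17.55
tool_pos: [0.5375, 0.1285, 0.1027]
ee_rot: [[0.993, -0.12, -0.002], [-0.12, -0.993, -0.0], [-0.002, 0.001, -1.0]]
ft_force: [-6.5, -1.2, 8.5]
opening: 0.0005
grasp_force: 4.7
```

send_rows --deltas '[[[0, 0, 0], [0, 0, -0.5], 1], [[0, 0, 0], [0, 0, -0.5], 1], [[0, 0, 0], [0, 0, -0.1], 1], [[0, 0, 0], [0, 0, 0], 1], [[0, 0, 0], [0, 0, 0], 1], [[0, 0, 0], [0, 0, 0.3], 1], [[0, 0, 0], [0, 0, 0.3], 1], [[0, 0, 0], [0, 0, 0.3], 1], [[0, 0, 0], [0, 0, 0.18], 1], [[0, 0, 0], [0, 0, 0], 1]]'

```text
clock: 18.55
tool_pos: [0.5389, 0.1289, 0.1027]
ee_rot: [[0.993, -0.12, 0.001], [-0.12, -0.993, 0.0], [0.0, -0.0, -1.0]]
ft_force: [-0.9, 0.1, 9.8]
opening: 0.0005
grasp_force: 5.2
```

send_rows --deltas '[[[0, 0, 0], [0, 0, -0.5], 1], [[0, 0, 0], [0, 0, -0.5], 1], [[0, 0, 0], [0, 0, -0.8], 1], [[0, 0, 0], [0, 0, -0.9], 1], [[0, 0, 0], [0, 0, -0.9], 1], [[0, 0, 0], [0, 0, -0.5], 1], [[0, 0, 0], [0, 0, 0], 1], [[0, 0, 0], [0, 0, 0], 1]]'

```text
clock: 19.35
tool_pos: [0.5377, 0.1286, 0.2244]
ee_rot: [[0.993, -0.12, -0.002], [-0.12, -0.993, -0.0], [-0.002, 0.001, -1.0]]
ft_force: [-0.7, 0.6, -0.6]
opening: 0.0002
grasp_force: 0.0
```

Run:
```python
from h import *
np.set_printoptions(precision=4,suppress=True)
im,d=snapshot('wrist')
for n in ['lever_tip','knob_top','pin_rod']:
  for L in landmark_of('wrist',n)[:1]:
    u,v=map(int,L['at']);w=d[v-2:v+3,u-2:u+3];print(n,L,wristW((u,v),np.median(w[w>0])))
```

```text
lever_tip {'at': [395.4, 151.7], 'score': 0.73} [0.5709 0.0367 0.1303]
knob_top {'at': [286.3, 209.7], 'score': 0.77} [0.5392 0.1271 0.1483]
pin_rod {'at': [339.5, 129.7], 'score': 0.63} [0.5913 0.0736 0.0926]
```

The pin height hasn't changed after the extra strokes, so it is fully out. The knob is up, the lever is closed and the hand is clear.

```bash
python3 -c "
from bench import *
print(job_done())"
```

```text
the job is handed in; nothing more can be done
None
```

I handed the job in at about 19 s. On the last camera check the lever was closed, the pin was fully out (about 94 mm high after seven full strokes), the plunger was up and the hand was clear; the hand-in returned no verdict.

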